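# Lay the robots' garage down against the end stop

## Robot

A 6-joint arm with a two-finger parallel gripper is mounted at the origin on the work surface. World frame = base frame: x ahead of the robot, y to its left, z up, the work surface at z = 0. Lengths are in m, angles in degrees, forces in N, time in s.
With the tool pointing down it reaches from about 0.25 to 0.725 m from the base axis. Payload 9.7 kg.
Tool frame: the origin (TCP) lies at the very end of the fingers, on their centre line; the grasp point (between the pads) lies 19 mm behind it; y points along the fingers, x is the direction in which the jaws open and shut, and the axes are right-handed (so a half turn about y gives the same grasp; the last joint's range is limited). The gripper opens to 85 mm and grips with 20 to 120 N. Pads are 22 mm wide; open, the fingers measure 114 mm over their backs; the gripper's body (76 mm by 85 mm) begins 54 mm behind the grasp point. The pads swing forward as they close: fully open they stand 13 mm farther back than shut.
Start: joints at [63.942, 4.979, 10.078, 95.1, 0, 90], TCP at [0.242, 0.494, 0.231] pointing down, gripper open.
Joint ranges: [-179.16, 179.16], [-48.56, 103.87], [-65.8, 70.77], [-126.05, 130.52], [-82.76, 87.17], [-180, 180]. Speed limits (degrees/s): [127.2, 127.2, 147.25, 180, 180, 180].

## Interface

Orientations are given as [roll, pitch, yaw] about the fixed x, y, z axes, in that order (R = Rz(yaw) Ry(pitch) Rx(roll)).
In Python, from workcell import bot gives the robot as it stands.
- The arm moves only by the shell command python3 -m jog 'ROWS' [FORCE]. ROWS is JSON, a list of rows, each a list of 7 numbers: the closure, from 0 (fully open) to 1 (shut), then the shift along the world's x, y, z in units of 25 mm (1.0 is 25 mm), then the turn, a rotation vector about the world's x, y, z in units of 5 degrees (1.0 is 5 degrees). A call has 1 to 5 rows; each row is the pose to reach, as a shift and turn from the pose commanded when the call began; what a row does not reach only later rows make up. A row lasts 1/10 s, in which the tool goes at most 50 mm and 8.59 degrees, less where a joint would pass 70% of its speed; a pose out of reach is approached as far as the arm can. A call with a gripper value outside its range is refused whole. The fingers move at their own pace and stop on an object; FORCE is the grip in N (left out, the last holds). Time passes only in rows, so rows that repeat a pose let the fingers close. It gives the time, the measured TCP pose, the force and the opening at its end, in the units of the state.
- bot.get_obs(): the state, without advancing time (a new reading comes with each control period).
- bot.camera(name): name is "scene" or "side" or "wrist"; returns (picture, depth): 480x640x3 uint8, red, green, blue; 480x640 float32, m along the optical axis (not along the pixel's ray), 0 where there is no reading.
- bot.camera_model(name): a dict with "fx", "fy", "cx", "cy" (pixels), "rvec" (rotation vector, rad) and "tvec" (3), from world to camera coordinates, as OpenCV has them; the wrist camera has in their place "tool_from_camera" (4x4, takes a point from camera to tool coordinates, whose origin is the TCP and whose axes are the tool frame's). Camera axes: x right, y down, z forward; pixel columns grow to the right and rows downward; lengths in m; the calibration is good to about 2 mm. A picture is of the moment at which its call begins: read the wrist's pose just before it. camera_model takes no time and is no camera call.
- bot.job_done(): hands the job in, once; it reports no verdict.
Trained networks look in the newest picture that a camera, given by its name, has taken for a name from the list of things; names that differ only in an ending like _2 or _b are one class to them, and where a whole thing is asked for, a point or a joint stands for the part that bears it (a point fixed in the world has none). Each returns a list of dicts, best first, with "conf" (0 to 1); they miss things now and then, are a little off and sometimes report something else, mostly with a low value. They report only what shows in the picture. A call takes as long as a camera call. They do not tell look-alikes from the thing itself.
- bot.regions_of(camera, label): "pixels" (480x640 bool, what is visible of it) and "point" ([row, column] in pixels, amid what is visible of it).
The state is a dict: "time": time; "q": joint angles; "qd": joint speeds; "joint_efforts": joint torques, N m; "ee_pos": TCP position; "tcp_rot": TCP orientation; "wrist_force": force on the tool from outside, world axes, zero at the start; "torque": the same for the moment, N m; "opening": finger opening in m.
Only numpy, scipy, OpenCV 4.12 (cv2) and the standard library are available. Lean on these libraries where they do the work, as an engineer would, in place of code of your own. Each camera call takes 0.05 s, during which the arm holds its last target. There are 200 camera calls.

## Task

The tall open-topped plywood box standing by the wooden end stop is the garage for the little classroom robots. Using only the fingers' tips or outsides, without pinching or lifting it, tip it over away from the stop and let it down gently, guided all the way and never falling freely, so that it lies on its side with its open mouth facing away from the stop and its closed bottom squarely up against the stop. Leave the other things on the table where they are.

Things in the scene. Friction and masses are not known exactly. Their poses are not given: they have to be found in the camera images.
- garage: Loose empty plywood box, 0.2 to 0.4 kg, first standing on its closed end, mouth up. Outside 84 (x) by 110 (y) by 190 mm (z, from bottom to mouth); walls and bottom 4 mm, so the mouth is 76 by 102 mm inside. Origin: centre of its underside. When it stands, x points away from the stop (within 0.1 rad), the way to tip it. It overbalances at about 0.4 rad of lean; lying, it is 84 mm high.
- garage_mouth (a point): Centre of the box's open mouth, in the plane of the rim, 190 mm along z from the bottom.
- garage_bottom (a point): Centre of the outer face of the box's closed bottom.
- garage_edge (a point): Middle of the bottom edge of the box on the side away from the stop (42 mm along the box's x): the edge over which it tips; it stays on the table.
- stop: Wooden end stop, fixed: upright board 160 mm long, 50 high, 22 thick, braced behind, at the end of a white mat with a black line. Origin: on the table at the middle of the face towards the box; x points away from the face over the mat, y along the face, z up. At first the box stands before the face with a gap of 10 to 45 mm.
- robot_a: Small round robot, 38 mm across, 34 mm high, black with a white dome, standing on the mat beside the box's lane; leave alone. Origin at its underside.
- robot_b: A second small round robot like robot_a, on the other side of the lane; leave alone.
- tiles: Stack of white course tiles, 40 by 40 by 20 mm, behind the stop; leave alone. Origin at its underside.
- bottle: Metal drinking bottle, 66 mm across, 190 mm tall; leave alone. Origin at its underside.
- mug: White mug, 80 mm across, 90 mm tall; leave alone. Origin at its underside.
- tape: Grey roll of tape lying flat, 90 mm across, 24 mm high; leave alone. Origin at its underside.
- screwdriver: Screwdriver lying on the table; leave alone.
Not all that is in view belongs to the job. What is shaped like the garage but purple is not meant.

How it is judged (in metres and radians):
On the way:
1. the box is on its way down, leaning well past its balance (angle between garage's own z axis and vertical between 0.5 and 1.35 rad), for 0.2 s.
At the end, for the whole second after the job is handed in: The box lies flat on its side (axis within 0.07 rad of level) on the flank that faced away from the stop, mouth away from the stop, axis within 0.15 rad of square to the stop's face, middle of its bottom within 12 mm of the face and within 60 mm of the stop's middle, at rest (angle between garage's own z axis and vertical between 1.5 and 1.64 rad and angle between garage's own x axis and vertical above 2.9 rad and angle between the z axis of garage and the x axis of stop, either way round below 0.15 rad and x of garage_bottom in the frame of stop between -0.006 and 0.012 m and y of garage_bottom in the frame of stop between -0.06 and 0.06 m and x of garage_mouth in the frame of stop above 0.17 m and linear speed of garage below 0.02 m/s and angular speed of garage below 0.1 rad/s); the robot touches nothing.
It fails at once if the box falls or swings fast (turning at more than 4 rad/s) instead of being let down gently (angular speed of garage above 4 rad/s).
It fails at once if the box is lifted or carried: the edge over which it tips rises more than 25 mm off the table (height (world z) of garage_edge above 0.025 m).
It fails at once if the box is pinched between the fingers or pressed hard (fingers on it with more than 35 N) (contact force between the fingers and garage above 35 N).
It fails at once if another thing on the table is moved more than 20 mm (distance of any of robot_a, robot_b, tiles, bottle, mug, tape, screwdriver from where it was at the start of the episode above 0.02 m).
It also fails if it takes over 64 s, if anything falls off the work surface, if the arm or the gripper's body presses on something with over 40 N, if the wrist force passes 120 N, or if a joint passes its speed limit or range.

## Working session

There is one attempt and no reset: what is moved stays moved. The work goes in short steps, Python scripts to look and compute and a shell command to move; the robot and the scene stay as the last step left them, time stands still between calls to the robot, and variables do not carry over. Pictures are saved under pics/ and viewed, about 8 in all and at most 12, crops included, and the job is handed in when it is done.

```bash
mkdir -p pics; ls
cat > h.py <<'E'
import numpy as np, cv2
from workcell import bot
from scipy.spatial.transform import Rotation as R
def cloud(name):
    im,d=bot.camera(name); m=bot.camera_model(name)
    v,u=np.mgrid[:480,:640]
    p=np.stack([(u-m['cx'])/m['fx']*d,(v-m['cy'])/m['fy']*d,d],-1)
    Rm=cv2.Rodrigues(np.array(m['rvec'],float))[0]
    w=(p-np.array(m['tvec']).ravel())@Rm
    w[d<=0]=np.nan
    return im,w
E
python3 - <<'E'
from h import *
ims=[]
for c in ['scene','side']:
    im,w=cloud(c); ims.append(im)
    for l in ['garage','stop','robot_a','tiles','bottle','mug','tape','screwdriver']:
        for r in bot.regions_of(c,l):
            p=w[r['pixels']]; p=p[~np.isnan(p[:,0])]
            if len(p): print(c,l,round(r['conf'],2),r['point'],len(p),np.percentile(p,[3,50,97],axis=0).round(3).tolist())
    cv2.imwrite(f'pics/{c}.png',im[...,::-1])
print(bot.get_obs())
E
```

```text
pics
scene garage 0.97 [224.2, 142.8] 4049 [[0.143, -0.337, 0.004], [0.25, -0.294, 0.123], [0.258, -0.248, 0.188]]
scene garage 0.73 [359.1, 401.2] 9605 [[0.788, -0.055, 0.006], [0.86, -0.028, 0.126], [0.898, 0.031, 0.188]]
scene garage 0.64 [266.4, 269.8] 5824 [[0.458, -0.144, 0.006], [0.561, -0.106, 0.124], [0.573, -0.053, 0.188]]
scene robot_a 0.78 [320.8, 346.9] 312 [[0.633, -0.003, 0.0], [0.652, 0.008, 0.021], [0.661, 0.029, 0.032]]
scene tiles 0.59 [334.1, 181.4] 476 [[0.485, -0.319, -0.002], [0.516, -0.3, 0.017], [0.527, -0.28, 0.02]]
scene tiles 0.54 [204.5, 432.6] 1201 [[0.371, 0.396, 0.002], [0.422, 0.421, 0.056], [0.447, 0.499, 0.087]]
scene bottle 0.61 [257.7, 506.1] 2124 [[0.678, 0.365, 0.005], [0.711, 0.379, 0.093], [0.73, 0.41, 0.187]]
scene mug 0.67 [205.8, 435.5] 1234 [[0.369, 0.396, -0.001], [0.421, 0.424, 0.056], [0.447, 0.506, 0.087]]
scene tape 0.75 [243.4, 454.8] 662 [[0.482, 0.363, -0.003], [0.523, 0.405, 0.013], [0.564, 0.446, 0.023]]
scene screwdriver 0.71 [271.1, 272.5] 5699 [[0.458, -0.144, 0.009], [0.561, -0.105, 0.125], [0.573, -0.052, 0.188]]
scene screw
[... 1330 characters left out ...]
94, 0.004], [0.401, 0.415, 0.057], [0.44, 0.474, 0.09]]
{'time': 0.9, 'q': array([6.39409522e+01, 4.97612359e+00, 1.00801836e+01, 9.50985965e+01,
       2.28855133e-04, 9.00016738e+01]), 'qd': array([-0.04637206,  0.04398952, -0.03516996, -0.03550483, -0.04842595,
       -0.06153672]), 'joint_efforts': array([ 2.04159107e-03, -5.20088732e+01,  4.64869630e+01,  1.00526424e-03,
        3.93496487e-05,  3.62530272e-06]), 'ee_pos': array([0.24161764, 0.49409915, 0.23132845]), 'tcp_rot': array([-8.99997710e+01, -5.46345306e-03,  6.39392784e+01]), 'wrist_force': array([ 0.06298745, -0.74183244, -0.45732941]), 'torque': array([-0.00661021, -0.01046929, -0.06858859]), 'opening': 0.08534605498123778}
```

View pics/scene.png

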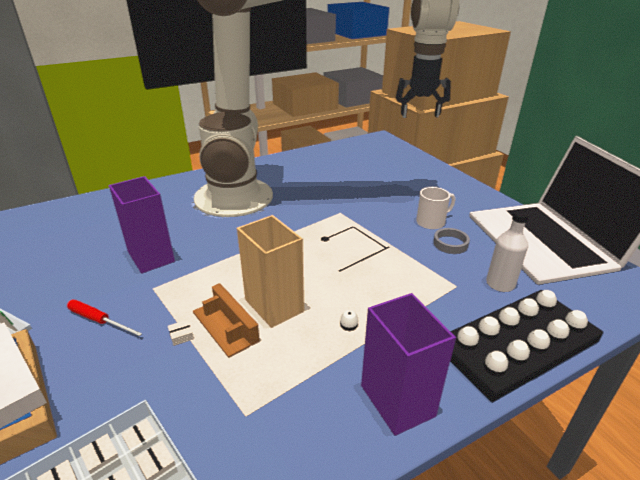

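View pics/side.png

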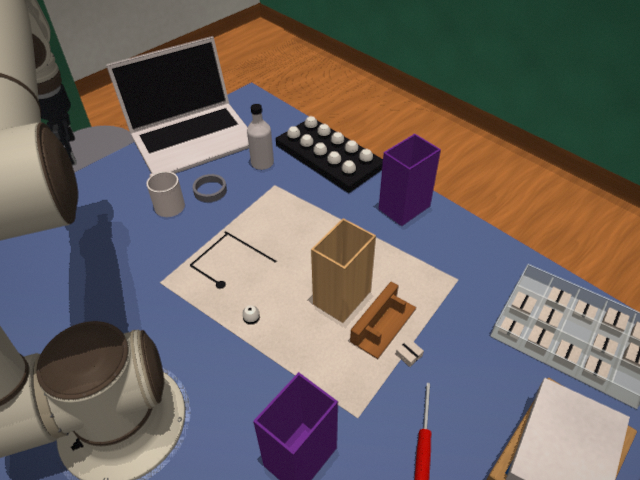

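The plywood garage is at scene (270,268) and side (342,270). The look-alikes at scene (143,224) and (405,360) are purple, so they're excluded. Next I'll confirm it in a crop and fit the garage and stop poses.

Run:
```python
from h import *
T=[];S=[];RB=[];crops=[]
for c in ['scene','side']:
    im,w=cloud(c)
    x,y,z=w[...,0],w[...,1],w[...,2]
    box=(x>.4)&(x<.62)&(y>-.2)&(y<.05)
    rim=box&(z>.182)&(z<.197)
    cnt=w[rim][:,:2]; T.append(cnt)
    r=cv2.minAreaRect(cnt.astype(np.float32)); print(c,'rim',np.round(r[0],4),np.round(r[1],4),r[2],len(cnt), np.median(z[rim]))
    # box side low: points z .06-.17
    hsv=cv2.cvtColor(im,cv2.COLOR_RGB2HSV)
    st=(x>.4)&(x<.65)&(y>-.32)&(y<-.08)&(z>.044)&(z<.06)&(hsv[...,1]>150)
    S.append(w[st][:,:2]); 
    if st.sum()>10:
        r=cv2.minAreaRect(w[st][:,:2].astype(np.float32)); print(c,'stoptop',np.round(r[0],4),np.round(r[1],4),r[2],st.sum(),np.median(z[st]))
    lo=(x>.25)&(x<.75)&(y>-.2)&(y<.2)&(z>.026)&(z<.045)&~((x>.4)&(x<.6)&(y<-.03))
    print('robots',[ (np.round(np.mean(w[lo&s],axis=0),3).tolist(),(lo&s).sum()) for s in (x<.45,x>.45)])
    crops.append(cv2.resize(im[180:380,150:450] if c=='scene' else im[200:400,210:510],(800,533))[:, :])
cv2.imwrite('pics/crop.png',cv2.resize(np.vstack(crops),(450,600))[...,::-1])
for n,P in(('rim',T),('stop',S)):
    r=cv2.minAreaRect(np.vstack(P).astype(np.float32)); print(n,r, cv2.boxPoints(r).round(3).tolist())
```

```text
scene rim [ 0.5134 -0.0962] [0.1137 0.0868] 7.810186386108398 522 0.18703075480800457
scene stoptop [ 0.5223 -0.1892] [0.1583 0.0194] 8.585161209106445 530 0.04794266845672778
robots [([nan, nan, nan], np.int64(0)), ([0.638, -0.019, 0.03], np.int64(122))]
side rim [ 0.5116 -0.0973] [0.1144 0.0867] 7.172091484069824 592 0.18857186442460055
side stoptop [ 0.5186 -0.2053] [0.1586 0.055 ] 8.993067741394043 661 0.04983277658549932
robots [([0.328, 0.004, 0.031], np.int64(122)), ([nan, nan, nan], np.int64(0))]
rim ((0.5121592283248901, -0.09664572030305862), (0.11631009727716446, 0.08777352422475815), 7.561572551727295) [[0.4490000009536743, -0.061000000685453415], [0.46000000834465027, -0.14800000190734863], [0.5759999752044678, -0.13199999928474426], [0.5640000104904175, -0.04500000178813934]]
stop ((0.5216095447540283, -0.2048567533493042), (0.1646038442850113, 0.055008385330438614), 8.993066787719727) [[0.4359999895095825, -0.19099999964237213], [0.4449999928474426, -0.24500000476837158], [0.6069999933242798, -0.21899999678134918], [0.5989999771118164, -0.16500000655651093]]
  return _methods._mean(a, axis=axis, dtype=dtype,
  ret = um.true_divide(
```

View pics/crop.png

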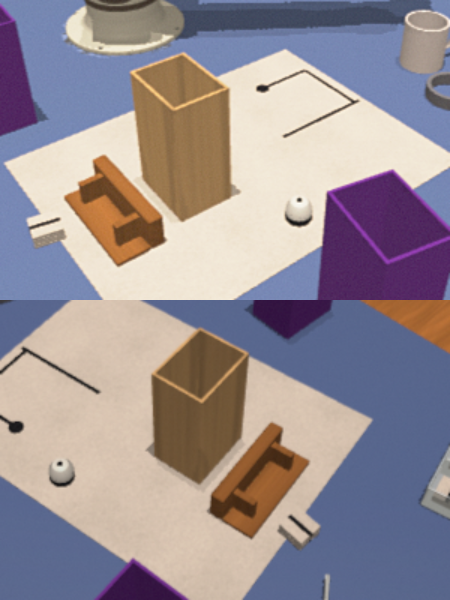

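The crop shows the plywood garage, upright and empty, standing in front of the stop with a gap of about 40 mm. Plan:
1. Put the part-closed fingers loosely inside the mouth, jaws along the tipping direction.
2. Guide the tip about the far edge.
3. Withdraw and push the rim back to the stop.

First move: lift, and turn the jaws along the tip direction (yaw 98°).

```bash
python3 -m jog '[[0.62,0.5,-1,2.8,0,0,1],[0.62,1.5,-3,2.8,0,0,2],[0.62,2.5,-5,2.8,0,0,3],[0.62,3.3,-7,2.8,0,0,4],[0.62,4,-9,2.8,0,0,5]]' 20
python3 -m jog '[[0.62,0.9,-2,0,0,0,1],[0.62,1.8,-4,0,0,0,1.86],[0.62,2.7,-6,0,0,0,1.86],[0.62,3.6,-8,0,0,0,1.86],[0.62,4.5,-10,0,0,0,1.86]]'
python3 -m jog '[[0.62,2.3,-4.6,0,0,0,0],[0.62,2.3,-4.6,0,0,0,0],[0.62,2.3,-4.6,0,0,0,0],[0.62,2.3,-4.6,0,0,0,0],[0.62,2.3,-4.6,0,0,0,0]]'
```

```text
time: 1.5
ee_pos: [0.3311, 0.2966, 0.3013]
tcp_rot: [-90.0, -0.0, 89.2]
wrist_force: [0.8, -0.4, 0.4]
opening: 0.0323
time: 2.0
ee_pos: [0.4336, 0.0682, 0.3013]
tcp_rot: [-90.1, -0.0, 98.2]
wrist_force: [1.9, 0.9, -0.0]
opening: 0.0327
time: 2.5
ee_pos: [0.4907, -0.0452, 0.3007]
tcp_rot: [-90.0, -0.0, 98.1]
wrist_force: [-0.1, 0.4, -0.9]
opening: 0.0325
```

```bash
python3 -m jog '[[0.62,0.4,-1,0,0,0,0],[0.62,0.85,-2.07,0,0,0,0],[0.62,0.85,-2.07,-0.8,0,0,0],[0.62,0.85,-2.07,-1.6,0,0,0],[0.62,0.85,-2.07,-1.6,0,0,0]]'
python3 - <<'E'
from h import *
a=bot.camera('scene')[0];o=bot.get_obs();print(o['ee_pos'],o['tcp_rot'],o['q'].round(1));b,d=bot.camera('wrist');c=bot.camera('side')[0]
m=bot.camera_model('wrist');T=np.array(m['tool_from_camera'])
v,u=np.mgrid[:480,:640];p=np.stack([(u-m['cx'])/m['fx']*d,(v-m['cy'])/m['fy']*d,d],-1)@T[:3,:3].T+T[:3,3]
w=p@R.from_euler('xyz',o['tcp_rot'],degrees=True).as_matrix().T+o['ee_pos'];w[d<=0]=np.nan
s=(w[...,2]>.182)&(w[...,2]<.197)&(abs(w[...,0]-.51)<.1)&(abs(w[...,1]+.1)<.1)
if s.sum()>5: print(cv2.minAreaRect(w[s][:,:2].astype(np.float32)),s.sum())
cv2.imwrite('pics/a.png',np.hstack([cv2.resize(a[80:400,130:450],(400,400)),cv2.resize(b,(400,400))])[...,::-1])
E
```

```text
time: 3.0
ee_pos: [0.511, -0.0953, 0.259]
tcp_rot: [-89.8, -0.1, 98.3]
wrist_force: [0.1, -0.3, 0.1]
opening: 0.0323
[ 0.5112404  -0.09532349  0.2606496 ] [-8.99227709e+01 -3.55645128e-02  9.83227382e+01] [-10.6   1.7   9.9  98.3   0.  -18.9]
((0.5122497081756592, -0.0967097282409668), (0.11071323603391647, 0.08439268916845322), 7.782384872436523) 5905
```

View pics/a.png

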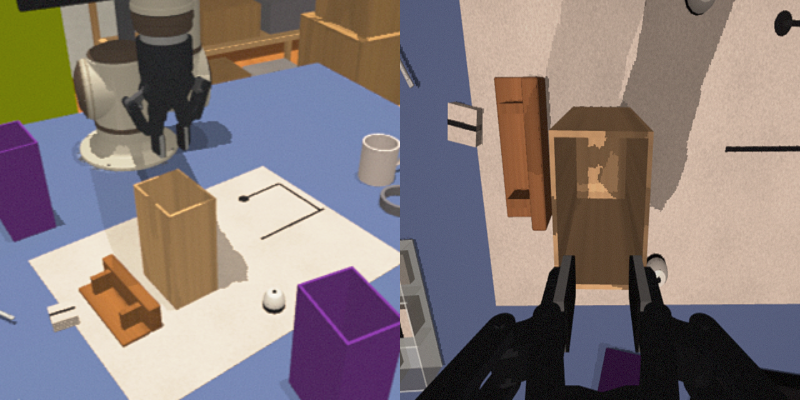

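Wrist view agrees: the mouth centre is (0.512,-0.097), with yaw 7.8°. The fingers are in line above the mouth, so I'll descend into it and then widen slightly.

```bash
python3 -m jog '[[0.62,0.04,-0.05,-1,0,0,-0.1],[0.62,0.04,-0.05,-2,0,0,-0.1],[0.62,0.04,-0.05,-3,0,0,-0.1],[0.62,0.04,-0.05,-4,0,0,-0.1],[0.62,0.04,-0.05,-4,0,0,-0.1]]'
python3 -m jog '[[0.57,0,0,0,0,0,0],[0.57,0,0,0,0,0,0],[0.57,0,0,0,0,0,0]]'
python3 - <<'E'
from h import *
T={}
pos=lambda t:(-42*np.cos(t)+160*np.sin(t),42*np.sin(t)+160*np.cos(t))
for t in range(0,100,5):
    u,z=pos(np.radians(t)); u0,z0=pos(0)
    du=(u-u0)/25; print(t,'shift',round(-.1357*du,2),round(.9907*du,2),round((z-z0)/25,2),'turn',round(-.991*t/5,2),round(-.136*t/5,2))
E
```

```text
time: 3.65
ee_pos: [0.512, -0.0971, 0.1592]
tcp_rot: [-89.8, -0.1, 97.8]
wrist_force: [-0.1, 1.1, -0.7]
opening: 0.0322
time: 3.95
ee_pos: [0.5137, -0.0978, 0.1628]
tcp_rot: [-90.1, 0.0, 97.7]
wrist_force: [0.7, -0.3, -0.1]
opening: 0.0368
0 shift -0.0 0.0 0.0 turn -0.0 -0.0
5 shift -0.08 0.56 0.12 turn -0.99 -0.14
10 shift -0.15 1.13 0.19 turn -1.98 -0.27
15 shift -0.23 1.7 0.22 turn -2.97 -0.41
20 shift -0.31 2.27 0.19 turn -3.96 -0.54
25 shift -0.39 2.84 0.11 turn -4.96 -0.68
30 shift -0.46 3.39 -0.02 turn -5.95 -0.82
35 shift -0.54 3.94 -0.19 turn -6.94 -0.95
40 shift -0.61 4.46 -0.42 turn -7.93 -1.09
45 shift -0.68 4.97 -0.69 turn -8.92 -1.22
50 shift -0.75 5.45 -1.0 turn -9.91 -1.36
55 shift -0.81 5.9 -1.35 turn -10.9 -1.5
60 shift -0.87 6.32 -1.75 turn -11.89 -1.63
65 shift -0.92 6.71 -2.17 turn -12.88 -1.77
70 shift -0.97 7.05 -2.63 turn -13.87 -1.9
75 shift -1.01 7.36 -3.12 turn -14.87 -2.04
80 shift -1.04 7.62 -3.63 turn -15.86 -2.18
85 shift -1.07 7.84 -4.17 turn -16.85 -2.31
90 shift -1.1 8.0 -4.72 turn -17.84 -2.45
95 shift -1.11 8.13 -5.28 turn -18.83 -2.58
```

```bash
cat >> h.py <<'E'
def tilt():
    # fit box orientation from plywood points of both views: planes of flanks -> use highest/lowest extents in (u,z) plane
    out=[]
    b=np.array([-.1357,.9907]); P=np.array([.5065,-.0551])
    for c in ['scene','side']:
        im,w=cloud(c); h=cv2.cvtColor(im,cv2.COLOR_RGB2HSV)
        x,y,z=np.moveaxis(w,-1,0)
        u=(w[...,:2]-P)@b; t=(w[...,:2]-P)@np.array([b[1],-b[0]])
        s=(h[...,0]>8)&(h[...,0]<25)&(h[...,1]>80)&(abs(t)<.08)&(u>-.2 if False else u>-.118)&(u<.3)&(z>.012)
        q=np.c_[u[s],z[s],t[s]]; out.append(q)
        cv2.imwrite(f'pics/_{c}.png',im[...,::-1])
    return out
E
python3 -m jog '[[0.57,-0.03,0.22,0.05,-0.4,-0.05,0],[0.57,-0.06,0.45,0.1,-0.8,-0.1,0],[0.57,-0.09,0.67,0.13,-1.2,-0.16,0],[0.57,-0.12,0.9,0.16,-1.6,-0.22,0],[0.57,-0.15,1.13,0.19,-1.98,-0.27,0]]'
python3 - <<'E'
from h import *
a=bot.camera('scene')[0];c=bot.camera('side')[0]
cv2.imwrite('pics/b.png',np.hstack([cv2.resize(a[80:400,130:450],(400,400)),cv2.resize(c[100:420,180:500],(400,400))])[...,::-1])
E
```

```text
time: 4.45
ee_pos: [0.5096, -0.0694, 0.167]
tcp_rot: [-90.1, 10.1, 97.7]
wrist_force: [0.0, -0.2, 0.3]
opening: 0.0368
```

View pics/b.png

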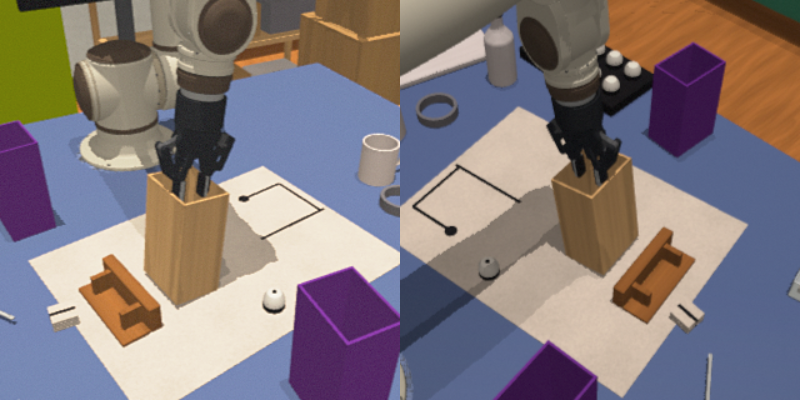

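```bash
cat >> h.py <<'E'
def report():
    for q in tilt():
        r=[]
        for lo in np.arange(.02,.22,.03):
            k=q[(q[:,1]>lo)&(q[:,1]<lo+.01)&(abs(q[:,2])<.07)]
            if len(k)>20: r.append((round(lo,2),*np.percentile(k[:,0],[2,98]).round(3),*np.percentile(k[:,2],[2,98]).round(3)))
        print(np.percentile(q[:,1],99.5).round(3)); print(*[tuple(map(float,e)) for e in r],sep='\n')
E
python3 -c "from h import *; report()"
```

```text
0.586
(0.02, -0.083, -0.002, -0.049, 0.058)
(0.05, -0.078, 0.002, -0.047, 0.057)
(0.08, -0.074, 0.008, -0.048, 0.058)
(0.11, -0.07, 0.012, -0.051, 0.057)
(0.14, -0.065, 0.018, -0.05, 0.057)
(0.17, -0.061, 0.022, -0.052, 0.057)
0.633
(0.02, -0.083, -0.003, -0.057, 0.047)
(0.05, -0.08, 0.003, -0.058, 0.048)
(0.08, -0.075, 0.009, -0.057, 0.05)
(0.11, -0.071, 0.013, -0.058, 0.048)
(0.14, -0.067, 0.017, -0.058, 0.051)
(0.17, -0.062, 0.023, -0.058, 0.05)
(0.2, -0.059, 0.011, -0.056, 0.048)
```

The box leans about 8.5° and its edge hasn't moved. I'll carry on past the balance point.

```bash
python3 -m jog '[[0.57,-0.02,0.17,0,-0.3,-0.04,0],[0.57,-0.05,0.34,0.01,-0.6,-0.08,0],[0.57,-0.07,0.51,0.02,-0.9,-0.12,0],[0.57,-0.1,0.68,0.02,-1.2,-0.16,0],[0.57,-0.12,0.85,0.01,-1.49,-0.2,0]]'
python3 -m jog '[[0.57,-0.02,0.17,-0.01,-0.3,-0.04,0],[0.57,-0.05,0.34,-0.03,-0.6,-0.08,0],[0.57,-0.07,0.51,-0.05,-0.9,-0.12,0],[0.57,-0.1,0.68,-0.07,-1.2,-0.16,0],[0.57,-0.12,0.86,-0.1,-1.49,-0.2,0]]'
python3 -m jog '[[0.57,-0.02,0.17,-0.04,-0.3,-0.04,0],[0.57,-0.04,0.33,-0.08,-0.6,-0.08,0],[0.57,-0.07,0.5,-0.12,-0.9,-0.12,0],[0.57,-0.09,0.67,-0.16,-1.2,-0.16,0],[0.57,-0.11,0.83,-0.21,-1.49,-0.2,0]]'
python3 -c "from h import *; report(); print(bot.get_obs()['q'].round(1))"
```

```text
time: 5.15
ee_pos: [0.5061, -0.0477, 0.166]
tcp_rot: [-90.0, 17.6, 97.8]
wrist_force: [0.5, -1.3, 0.6]
opening: 0.0368
time: 5.65
ee_pos: [0.5031, -0.0264, 0.1634]
tcp_rot: [-90.0, 25.1, 97.8]
wrist_force: [0.5, -0.3, 0.4]
opening: 0.0364
time: 6.15
ee_pos: [0.5004, -0.0056, 0.1581]
tcp_rot: [-90.0, 32.7, 97.8]
wrist_force: [-0.2, 0.8, 0.4]
opening: 0.0369
0.575
(0.02, -0.047, 0.013, 0.054, 0.058)
(0.05, -0.067, 0.028, -0.051, 0.058)
(0.08, -0.05, 0.043, -0.051, 0.058)
(0.11, -0.031, 0.063, -0.049, 0.057)
(0.14, -0.013, 0.087, -0.05, 0.058)
(0.17, 0.004, 0.073, -0.053, 0.057)
(0.2, 0.022, 0.048, -0.051, 0.056)
0.579
(0.02, -0.046, 0.013, -0.058, -0.054)
(0.05, -0.07, 0.028, -0.058, 0.048)
(0.08, -0.051, 0.046, -0.058, 0.048)
(0.11, -0.032, 0.066, -0.058, 0.048)
(0.14, -0.012, 0.091, -0.058, 0.051)
(0.17, 0.006, 0.083, -0.058, 0.051)
(0.2, 0.025, 0.04, -0.056, 0.052)
[ 17.   -0.2  -8.5  87.7 -32.1  10.9]
```

```bash
python3 -m jog '[[0.57,-0.02,0.16,-0.06,-0.3,-0.04,0],[0.57,-0.04,0.32,-0.12,-0.6,-0.08,0],[0.57,-0.07,0.48,-0.18,-0.9,-0.12,0],[0.57,-0.09,0.64,-0.25,-1.2,-0.16,0],[0.57,-0.11,0.79,-0.32,-1.49,-0.2,0]]'
python3 -m jog '[[0.57,-0.02,0.15,-0.08,-0.3,-0.04,0],[0.57,-0.04,0.3,-0.16,-0.6,-0.08,0],[0.57,-0.06,0.45,-0.25,-0.9,-0.12,0],[0.57,-0.08,0.6,-0.33,-1.2,-0.16,0],[0.57,-0.1,0.75,-0.42,-1.49,-0.2,0]]'
python3 -m jog '[[0.57,-0.02,0.14,-0.1,-0.3,-0.04,0],[0.57,-0.04,0.28,-0.2,-0.6,-0.08,0],[0.57,-0.06,0.42,-0.3,-0.9,-0.12,0],[0.57,-0.08,0.56,-0.41,-1.2,-0.16,0],[0.57,-0.1,0.69,-0.51,-1.49,-0.2,0]]'
python3 -c "from h import *; report(); print(bot.get_obs()['q'].round(1))
a=cv2.imread('pics/_scene.png');c=cv2.imread('pics/_side.png')
cv2.imwrite('pics/c.png',np.hstack([cv2.resize(a[80:400,130:450],(400,400)),cv2.resize(c[100:420,130:450],(400,400))]))"
```

```text
time: 6.75
ee_pos: [0.4976, 0.0142, 0.15]
tcp_rot: [-89.9, 40.2, 97.8]
wrist_force: [-0.2, 0.6, -0.4]
opening: 0.0366
time: 7.25
ee_pos: [0.4952, 0.0329, 0.1394]
tcp_rot: [-89.9, 47.7, 97.8]
wrist_force: [-0.1, 0.7, -1.3]
opening: 0.037
time: 7.75
ee_pos: [0.4927, 0.0502, 0.1266]
tcp_rot: [-89.9, 55.2, 97.8]
wrist_force: [-0.6, 0.0, -1.9]
opening: 0.0365
0.273
(0.02, -0.017, 0.04, 0.054, 0.058)
(0.05, -0.035, 0.08, 0.054, 0.058)
(0.08, -0.029, 0.122, -0.051, 0.058)
(0.11, 0.015, 0.141, -0.05, 0.058)
(0.14, 0.061, 0.122, -0.051, 0.057)
(0.17, 0.105, 0.114, -0.047, 0.054)
0.314
(0.02, -0.014, 0.045, -0.058, -0.053)
(0.05, -0.033, 0.083, -0.058, -0.054)
(0.08, -0.034, 0.12, -0.058, 0.05)
(0.11, 0.012, 0.139, -0.058, 0.051)
(0.14, 0.056, 0.125, -0.057, 0.051)
(0.17, 0.101, 0.116, -0.055, 0.05)
[ 31.5  16.   -4.9  99.3 -48.7  37.5]
```

View pics/c.png

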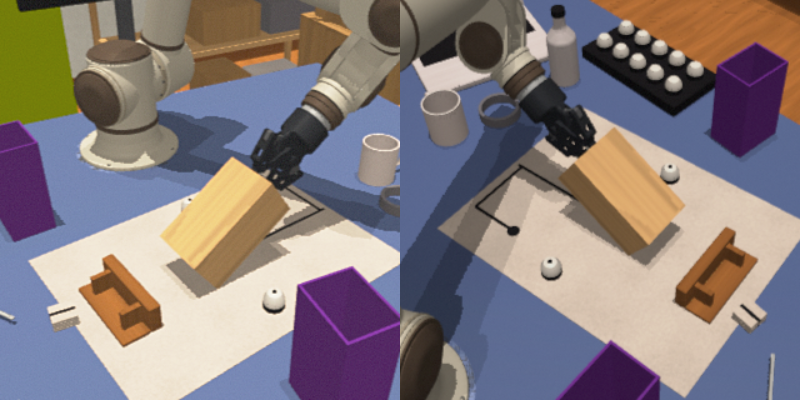

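The box leans about 56°, resting on the upper finger, with its edge unmoved. I'll keep lowering, tilting the tool less than the box and narrowing the fingers so they can't wedge.

```bash
python3 -m jog '[[0.58,-0.02,0.13,-0.12,-0.2,-0.03,0],[0.59,-0.04,0.26,-0.24,-0.4,-0.06,0],[0.6,-0.05,0.38,-0.36,-0.6,-0.09,0],[0.61,-0.07,0.5,-0.48,-0.8,-0.12,0],[0.62,-0.08,0.62,-0.61,-0.99,-0.14,0]]'
python3 -m jog '[[0.63,-0.02,0.11,-0.13,-0.2,-0.03,0],[0.64,-0.03,0.22,-0.26,-0.4,-0.06,0],[0.66,-0.05,0.33,-0.4,-0.6,-0.09,0],[0.68,-0.06,0.43,-0.53,-0.8,-0.12,0],[0.7,-0.07,0.53,-0.67,-0.99,-0.14,0]]'
python3 -c "from h import *; report(); print(bot.get_obs()['q'].round(1))"
```

```text
time: 8.35
ee_pos: [0.4907, 0.0656, 0.1114]
tcp_rot: [-89.9, 60.2, 97.8]
wrist_force: [-0.1, 0.8, -0.5]
opening: 0.0324
time: 8.85
ee_pos: [0.4889, 0.0787, 0.0947]
tcp_rot: [-90.0, 65.2, 97.7]
wrist_force: [-0.9, 0.8, -0.7]
opening: 0.0258
0.206
(0.02, -0.01, 0.08, -0.036, 0.058)
(0.05, -0.019, 0.167, -0.037, 0.058)
(0.08, -0.021, 0.155, -0.051, 0.058)
(0.11, 0.073, 0.148, -0.051, 0.057)
(0.2, 0.287, 0.299, -0.015, 0.027)
0.21
(0.02, -0.009, 0.088, -0.058, 0.029)
(0.05, -0.018, 0.165, -0.058, 0.029)
(0.08, -0.025, 0.155, -0.057, 0.051)
(0.11, 0.062, 0.145, -0.058, 0.051)
(0.2, 0.287, 0.299, -0.028, 0.021)
[ 36.4  27.8  -0.9 107.4 -52.7  52.5]
```

```bash
python3 -m jog '[[0.72,-0.01,0.09,-0.15,0,0,0],[0.74,-0.02,0.18,-0.3,0,0,0],[0.76,-0.03,0.27,-0.45,0,0,0],[0.78,-0.04,0.36,-0.6,0,0,0],[0.8,-0.05,0.44,-0.74,0,0,0]]'
python3 -m jog '[[0.8,-0.01,0.07,-0.16,0,0,0],[0.8,-0.02,0.14,-0.32,0,0,0],[0.8,-0.03,0.21,-0.48,0,0,0],[0.8,-0.04,0.28,-0.64,0,0,0],[0.8,-0.05,0.35,-0.8,0,0,0]]'
python3 -c "from h import *; report(); print(bot.get_obs()['q'].round(1))
a=cv2.imread('pics/_scene.png');c=cv2.imread('pics/_side.png')
cv2.imwrite('pics/d.png',np.hstack([cv2.resize(a[80:400,130:450],(400,400)),cv2.resize(c[100:420,130:450],(400,400))]))"
```

```text
time: 9.45
ee_pos: [0.4877, 0.0897, 0.0762]
tcp_rot: [-90.0, 65.1, 97.7]
wrist_force: [-0.5, 2.5, 0.7]
opening: 0.0166
time: 9.95
ee_pos: [0.4864, 0.0983, 0.0561]
tcp_rot: [-90.0, 65.1, 97.7]
wrist_force: [-0.4, 2.5, -0.5]
opening: 0.0175
0.095
(0.02, -0.008, 0.175, -0.044, 0.058)
(0.05, -0.01, 0.176, -0.044, 0.058)
(0.08, -0.01, 0.149, -0.052, 0.057)
0.098
(0.02, -0.008, 0.176, -0.058, 0.044)
(0.05, -0.011, 0.178, -0.058, 0.044)
(0.08, -0.01, 0.144, -0.057, 0.051)
[ 38.1  31.8  -0.2 105.6 -51.5  54.3]
```

View pics/d.png

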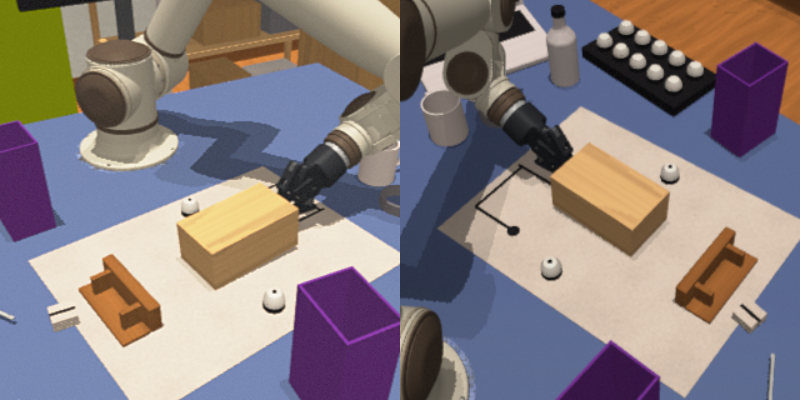

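The box is almost flat, so I'll lower the last bit.

```bash
python3 -m jog '[[0.8,0,0.02,-0.12,0,0,0],[0.8,0,0.04,-0.25,0,0,0],[0.8,0,0.06,-0.37,0,0,0],[0.8,0,0.08,-0.5,0,0,0],[0.8,0,0.08,-0.6,0,0,0]]'
cat > fit.py <<'E'
from h import *
for c,q in zip(['scene','side'],tilt()):
    k=q[(q[:,1]>.074)&(q[:,1]<.11)&(abs(q[:,2])<.062)&(q[:,0]<.25)]
    A=np.c_[k[:,0],k[:,2],np.ones(len(k))]
    for _ in range(3):
        s=np.linalg.lstsq(A,k[:,1],rcond=None)[0]; e=abs(k[:,1]-A@s)<.004; A,k=A[e],k[e]
    print(c,'top plane slopes u,t,z0',s.round(4),len(k)); 
    r=cv2.minAreaRect(k[:,[0,2]].astype(np.float32)); print(np.round(r[0],4),np.round(r[1],4),round(r[2],1),'u',np.percentile(k[:,0],[1,99]).round(3))
E
python3 fit.py
```

```text
time: 10.55
ee_pos: [0.4864, 0.1001, 0.0412]
tcp_rot: [-89.9, 65.1, 97.8]
wrist_force: [-0.2, 0.3, 0.6]
opening: 0.017
scene top plane slopes u,t,z0 [-0.0005 -0.002   0.0819] 2636
[0.0872 0.001 ] [0.1144 0.1963] 89.9 u [-0.009  0.179]
side top plane slopes u,t,z0 [-0.0003  0.0019  0.0841] 3032
[ 0.087  -0.0011] [0.1975 0.1144] 0.5 u [-0.009  0.179]
```

The box lies flat (slopes under 0.1°) and the wrist force is about 0. Next: withdraw along the tool axis, stand the tool up, open the fingers and turn the jaws across the lane.

```bash
python3 -m jog '[[0.8,-0.08,0.57,0.27,0,0,0],[0.8,-0.16,1.15,0.54,0,0,0],[0.8,-0.23,1.72,0.81,0,0,0],[0.8,-0.31,2.3,1.08,0,0,0],[0.8,-0.39,2.87,1.35,0,0,0]]'
python3 -m jog '[[0.6,0,0.3,0.8,1.5,0.2,0],[0.4,0,0.3,1.6,3,0.4,0],[0.2,0,0.3,2.4,4.5,0.6,0],[0,0,0.3,3,6,0.82,0],[0,0,0.3,3,7,0.95,0]]'
python3 -m jog '[[0,0,0,0,1.5,0.2,0],[0,0,0,0,3,0.4,0],[0,0,0,0,4.5,0.62,0],[0,0,0,0,5.9,0.81,0],[0,0,0,0,5.9,0.81,0]]'
python3 -m jog '[[0,0,0,0,0,0,-1.5],[0,0,0,0,0,0,-3],[0,0,0,0,0,0,-4.5],[0,0,0,0,0,0,-6],[0,0,0,0,0,0,-7.5]]'
python3 -m jog '[[0,0,0,0,0,0,-1.5],[0,0,0,0,0,0,-3],[0,0,0,0,0,0,-4.5],[0,0,0,0,0,0,-6],[0,0,0,0,0,0,-7.5]]'
python3 -m jog '[[0,0,0,0,0,0,-1.5],[0,0,0,0,0,0,-2.85],[0,0,0,0,0,0,-2.85]]'
python3 fit.py
```

```text
time: 11.15
ee_pos: [0.4766, 0.1724, 0.0757]
tcp_rot: [-90.0, 65.1, 97.7]
wrist_force: [-0.7, -0.2, -0.8]
opening: 0.0169
time: 11.65
ee_pos: [0.4778, 0.1798, 0.1544]
tcp_rot: [-90.4, 29.3, 97.5]
wrist_force: [-1.1, 0.2, 0.4]
opening: 0.085
time: 12.15
ee_pos: [0.477, 0.1775, 0.1514]
tcp_rot: [-90.1, -0.2, 97.5]
wrist_force: [0.0, -0.7, 1.1]
opening: 0.0852
time: 12.65
ee_pos: [0.4764, 0.1796, 0.1499]
tcp_rot: [-90.0, 0.2, 59.9]
wrist_force: [-0.4, 0.6, -0.3]
opening: 0.0853
time: 13.15
ee_pos: [0.4764, 0.1796, 0.1499]
tcp_rot: [-90.1, 0.1, 22.5]
wrist_force: [0.4, -0.2, 0.2]
opening: 0.0854
time: 13.45
ee_pos: [0.4764, 0.1797, 0.1499]
tcp_rot: [-90.1, 0.0, 8.4]
wrist_force: [-0.1, 0.3, 0.8]
opening: 0.0852
scene top plane slopes u,t,z0 [-0.0004 -0.0017  0.0819] 2629
[0.0856 0.0014] [0.192  0.1143] 0.2 u [-0.009  0.178]
side top plane slopes u,t,z0 [0.0007 0.0019 0.084 ] 3024
[ 0.0849 -0.0015] [0.1142 0.1928] 90.0 u [-0.01   0.178]
```

```bash
python3 -m jog '[[0,0,0,-1.3,0,0,0],[0,0,0,-2.6,0,0,0],[0,0,0,-3.9,0,0,0],[0,0,0,-5,0,0,0],[0,0,0,-5,0,0,0]]'
python3 -m jog '[[0,0.05,-0.4,0,0,0,0],[0,0.11,-0.8,0,0,0,0],[0,0.16,-1.2,0,0,0,0],[0,0.22,-1.6,0,0,0,0],[0,0.22,-1.6,0,0,0,0]]'
python3 -m jog '[[0,0.05,-0.3,0,0,0,0],[0,0.09,-0.6,0,0,0,0],[0,0.13,-0.9,0,0,0,0],[0,0.17,-1.2,0,0,0,0],[0,0.17,-1.2,0,0,0,0]]'
python3 fit.py
python3 -c "
import cv2,numpy as np
a=cv2.imread('pics/_scene.png');c=cv2.imread('pics/_side.png')
cv2.imwrite('pics/e.png',np.hstack([cv2.resize(a[80:400,130:450],(400,400)),cv2.resize(c[100:420,130:450],(400,400))]))"
```

```text
time: 14.05
ee_pos: [0.4742, 0.1786, 0.0215]
tcp_rot: [-90.1, 0.4, 8.6]
wrist_force: [-0.4, -0.4, -0.0]
opening: 0.0855
time: 14.55
ee_pos: [0.4828, 0.1381, 0.0259]
tcp_rot: [-89.9, -0.1, 8.4]
wrist_force: [0.1, 0.2, 0.9]
opening: 0.0854
time: 15.05
ee_pos: [0.4865, 0.1084, 0.0251]
tcp_rot: [-90.0, 0.0, 8.4]
wrist_force: [0.3, -0.7, 0.5]
opening: 0.0855
scene top plane slopes u,t,z0 [-0.0011 -0.0022  0.082 ] 2748
[0.0559 0.0025] [0.1142 0.1938] 89.2 u [-0.039  0.149]
side top plane slopes u,t,z0 [0.0003 0.0022 0.0841] 3098
[ 0.0557 -0.0008] [0.1152 0.1943] 89.5 u [-0.04   0.149]
```

View pics/e.png

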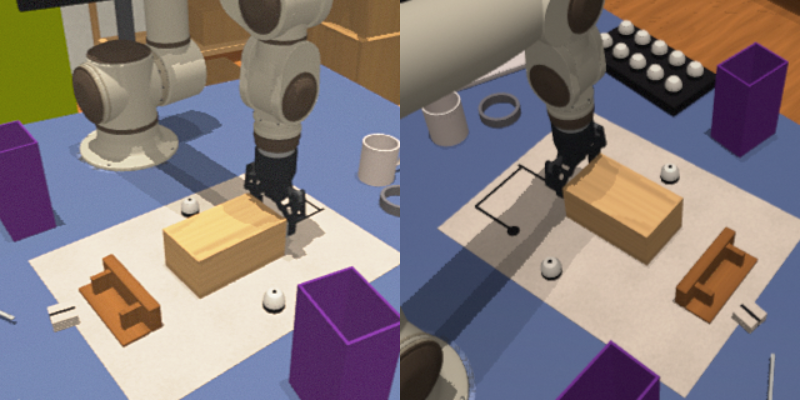

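Both fingers push the rim squarely, and the bottom still has about 84 mm to go. I'll push 75 mm and then creep in.

```bash
python3 -m jog '[[0,0.05,-0.3,0,0,0,0],[0,0.09,-0.6,0,0,0,0],[0,0.13,-0.9,0,0,0,0],[0,0.17,-1.2,0,0,0,0],[0,0.22,-1.5,0,0,0,0]]'
python3 -m jog '[[0,0.05,-0.3,0,0,0,0],[0,0.09,-0.6,0,0,0,0],[0,0.13,-0.9,0,0,0,0],[0,0.17,-1.2,0,0,0,0],[0,0.21,-1.47,0,0,0,0]]'
python3 fit.py
python3 -m jog '[[0,0.01,-0.06,0,0,0,0],[0,0.02,-0.12,0,0,0,0],[0,0.02,-0.16,0,0,0,0],[0,0.02,-0.16,0,0,0,0]]'
```

```text
time: 15.65
ee_pos: [0.492, 0.0712, 0.0252]
tcp_rot: [-89.9, 0.0, 8.5]
wrist_force: [-0.5, 2.2, -0.9]
opening: 0.0855
time: 16.15
ee_pos: [0.4973, 0.0345, 0.0252]
tcp_rot: [-89.9, -0.0, 8.5]
wrist_force: [-1.0, 1.6, -1.0]
opening: 0.0852
scene top plane slopes u,t,z0 [-0.0002 -0.0024  0.082 ] 3073
[-0.0178  0.0024] [0.114  0.1946] 89.2 u [-0.113  0.074]
side top plane slopes u,t,z0 [-0.0003  0.0032  0.0841] 3346
[-0.0184  0.0001] [0.114 0.196] 89.6 u [-0.114  0.074]
time: 16.65
ee_pos: [0.4978, 0.0314, 0.0253]
tcp_rot: [-89.9, -0.0, 8.5]
wrist_force: [0.6, 1.2, 1.1]
opening: 0.0855
```

Now 2 mm steps until the force rises.

```bash
for i in 1; do :; done
python3 -m jog '[[0,0.01,-0.08,0,0,0,0],[0,0.01,-0.08,0,0,0,0],[0,0.01,-0.08,0,0,0,0]]'
python3 -m jog '[[0,0.01,-0.06,0,0,0,0],[0,0.01,-0.06,0,0,0,0],[0,0.01,-0.06,0,0,0,0]]'
python3 -m jog '[[0,0.01,-0.04,0,0,0,0],[0,0.01,-0.04,0,0,0,0],[0,0.01,-0.04,0,0,0,0]]'
```

```text
time: 16.95
ee_pos: [0.498, 0.0292, 0.0253]
tcp_rot: [-89.9, -0.0, 8.5]
wrist_force: [0.1, 1.0, 0.8]
opening: 0.085
time: 17.25
ee_pos: [0.4982, 0.0276, 0.0252]
tcp_rot: [-89.9, -0.0, 8.5]
wrist_force: [-0.1, 0.9, 0.1]
opening: 0.0853
time: 17.55
ee_pos: [0.4984, 0.0267, 0.0252]
tcp_rot: [-89.9, -0.0, 8.5]
wrist_force: [-0.9, 3.2, 1.2]
opening: 0.0852
```

```bash
python3 -m jog '[[0,0,-0.02,0,0,0,0],[0,0,-0.03,0,0,0,0],[0,0,-0.03,0,0,0,0]]'
python3 -m jog '[[0,0,-0.03,0,0,0,0],[0,0,-0.03,0,0,0,0],[0,0,-0.03,0,0,0,0]]'
python3 -c "
from h import *
exec(open('fit.py').read())
a=cv2.imread('pics/_scene.png');c=cv2.imread('pics/_side.png')
cv2.imwrite('pics/f.png',np.hstack([cv2.resize(a[180:380,140:340],(400,400)),cv2.resize(c[200:400,260:460],(400,400))]))"
```

```text
time: 17.85
ee_pos: [0.4982, 0.0267, 0.0252]
tcp_rot: [-89.9, 0.0, 8.5]
wrist_force: [-2.4, 7.7, 2.5]
opening: 0.0855
time: 18.15
ee_pos: [0.498, 0.0266, 0.0253]
tcp_rot: [-89.8, 0.0, 8.6]
wrist_force: [-3.3, 11.8, 2.5]
opening: 0.0856
scene top plane slopes u,t,z0 [-0.0019 -0.0027  0.082 ] 3002
[-0.0241  0.0022] [0.1154 0.1882] 89.1 u [-0.117  0.066]
side top plane slopes u,t,z0 [-0.0012  0.0009  0.0842] 3287
[-0.0238 -0.0004] [0.1151 0.1889] 89.6 u [-0.116  0.067]
```

View pics/f.png

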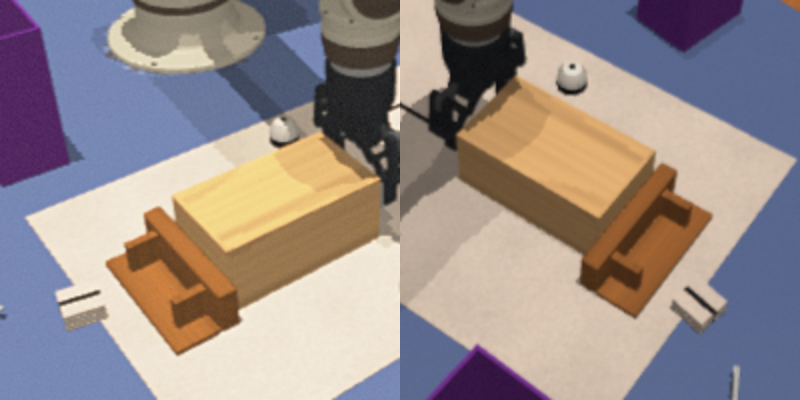

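The force has risen to 12 N and the bottom is flush against the stop in both views. I'll back straight off, rise, check and hand in.

```bash
python3 -m jog '[[0,-0.02,0.15,0,0,0,0],[0,-0.1,0.7,0,0,0,0],[0,-0.2,1.4,0,0,0,0],[0,-0.3,2.2,0,0,0,0],[0,-0.4,3,0,0,0,0]]'
python3 -m jog '[[0,0,0,1,0,0,0],[0,0,0,2.5,0,0,0],[0,0,0,4,0,0,0],[0,0,0,5,0,0,0],[0,0,0,5,0,0,0]]'
python3 -c "
from h import *
exec(open('fit.py').read())
for c in ('scene','side'):
    im,w=cloud(c);x,y,z=np.moveaxis(w,-1,0)
    for l in ['robot_a','tiles','bottle','mug','tape']:
        for r in bot.regions_of(c,l)[:2]:
            p=w[r['pixels']]; print(c,l,round(r['conf'],2),np.nanmedian(p,axis=0).round(3))
a=cv2.imread('pics/_scene.png');c=cv2.imread('pics/_side.png')
cv2.imwrite('pics/g.png',np.hstack([cv2.resize(a[80:400,60:380],(400,400)),cv2.resize(c[130:450,180:500],(400,400))]))"
```

```text
time: 18.75
ee_pos: [0.4882, 0.1013, 0.0252]
tcp_rot: [-90.0, -0.0, 8.5]
wrist_force: [-0.1, -0.5, 0.2]
opening: 0.0855
time: 19.25
ee_pos: [0.4899, 0.101, 0.1541]
tcp_rot: [-89.9, -0.3, 8.5]
wrist_force: [0.1, -0.5, -0.4]
opening: 0.0854
scene top plane slopes u,t,z0 [-0.002  -0.0011  0.082 ] 2975
[-0.025   0.0031] [0.1142 0.1866] 89.3 u [-0.116  0.065]
side top plane slopes u,t,z0 [-0.0009  0.0009  0.0842] 3280
[-0.0243 -0.0006] [0.1149 0.188 ] 89.4 u [-0.116  0.067]
scene robot_a 0.77 [0.652 0.009 0.021]
scene robot_a 0.66 [0.342 0.003 0.02 ]
scene tiles 0.55 [ 0.516 -0.3    0.017]
scene tiles 0.2 [0.711 0.378 0.092]
scene bottle 0.97 [0.711 0.378 0.093]
scene bottle 0.52 [0.526 0.4   0.013]
scene mug 0.82 [0.42  0.423 0.055]
scene tape 0.88 [0.525 0.404 0.014]
scene tape 0.75 [ 0.374 -0.445  0.018]
side robot_a 0.72 [0.633 0.007 0.025]
side robot_a 0.59 [ 0.325 -0.001  0.025]
side tiles 0.69 [ 0.499 -0.302  0.019]
side mug 0.79 [0.4   0.414 0.059]
side tape 0.79 [0.516 0.4   0.018]
```

View pics/g.png

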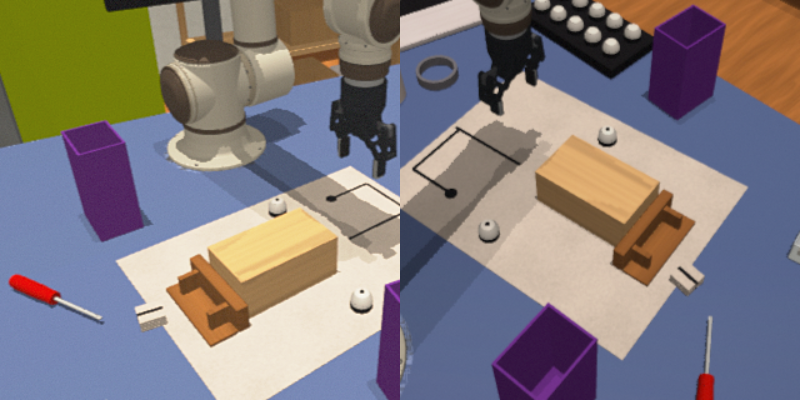

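```bash
python3 -c "from workcell import bot; print(bot.job_done())"
```

```text
the job is handed in; nothing more can be done
None
```

The garage now lies flat on its side with its mouth away from the stop and its bottom against the stop face. I handed the job in at about 20 s; no verdict was reported.

**What I did:** I put the part-closed fingers loosely inside the mouth and tipped the box over its far edge. The outside of the upper finger held it as it came down to level, at about 0.3 rad/s by the commanded motion. Then I withdrew, opened the fingers and pushed both side walls of the rim back about 115 mm. I stopped when the force rose to 12 N at the stop, and backed off.

**Last checks:**
- **Level:** the top face is within about 0.002 rad of level.
- **Squareness:** the box's axis is within about 0.03 rad of square to the stop.
- **Position:** the bottom is about 2 mm from the face, worked out from the rim and the box's length because my filter cut off the bottom edge. It is only a few mm off the stop's middle. The force rise and the pictures also show it against the stop.
- **Other things:** robot_a (the one at x ≈ 0.65), tiles, bottle, mug and tape read the same as at the start to within a few mm. The second small robot was within about 3 mm. I checked the screwdriver only by eye.
- **Contact:** the gripper is clear of everything, and the wrist force is about 0.

**Disagreements:** the networks mislabelled a few things with low to middling confidence, for example the bottle as tiles and the screwdriver as tape. I ignored those.

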